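Slide the pigment box home between freshly glued rails

ROBOT

A 7-joint arm with a two-finger parallel gripper is mounted at the origin on the work surface. World frame = base frame: x ahead of the robot, y to its left, z up, the work surface at z = 0. Lengths are in m, angles in rad, forces in N, time in s.
With the tool pointing down it reaches from about 0.425 to 0.975 m from the base axis. Payload 16.7 kg.
Tool frame: the origin (TCP) lies midway between the tips of the shut fingers; the grasp point (between the pads) lies arm.pinch_z behind it (arm.pinch_z is the distance from the TCP to the grasp point, in m); z points along the fingers, y is the line along which they close (so a half turn about z gives the same grasp; the last joint's range is limited). The gripper opens to 85 mm and grips with 20 to 120 N. Pads are 22 mm wide; open, the fingers measure 114 mm over their backs; the gripper's body (76 mm by 85 mm) begins 54 mm behind the grasp point. The pads swing forward as they close: fully open they stand 13 mm farther back than shut.
Start: joints at [0.969, 0.426, 0.074, 1.606, -0.034, 1.111, -0.067], TCP at [0.295, -0.607, 0.231] pointing down, gripper open.
Joint ranges: [-2.85, 2.85], [-0.5, 2.14], [-1.23, 1.37], [0.21, 2.46], [-1.02, 4.16], [0.16, 2.05], [-2.73, 2.73]. Speed limits (rad/s): [1.89, 1.89, 2.39, 2.39, 3.01, 3.01, 3.01].

INTERFACE

Orientations are given as a unit quaternion [x, y, z, w].
In Python, from cell import arm gives the robot as it stands.
- The arm moves only by the shell command python3 -m crank 'ROWS' [FORCE]. ROWS is JSON, a list of rows, each a list of 5 numbers: the shift along the tool's x, y, z in m, then the turn about the tool's z in rad, then the closure, from 0 (fully open) to 1 (shut). A call has 1 to 20 rows; each row is the pose to reach, as a shift and turn from the pose commanded when the call began, along the tool's axes at that moment; what a row does not reach only later rows make up. A row lasts 1/10 s, in which the tool goes at most 50 mm and 8.59 degrees, less where a joint would pass 70% of its speed; a pose out of reach is approached as far as the arm can. A call with a gripper value outside its range is refused whole. The fingers move at their own pace and stop on an object; FORCE is the grip in N (left out, the last holds). Time passes only in rows, so rows that repeat a pose let the fingers close. It gives the time, the measured TCP pose, the force, the opening and the grip force at its end, in the units of the state.
- arm.read_state(): the state, without advancing time (a new reading comes with each control period).
- arm.capture(name): name is "scene" or "side" or "wrist"; returns a dict with "image" (420x560x3 uint8, blue, green, red), "fx", "fy", "cx", "cy" (pixels), "T" (4x4, takes a point from camera to world coordinates). Camera axes: x right, y up, looking along -z (the intrinsics and any distortion apply to the point x, -y, -z); pixel columns grow to the right and rows downward; lengths in m; the calibration is good to about 2 mm. A picture is of the moment at which its call begins. There is no depth.
- arm.close_job(): hands the job in; it is judged then, once.
The state is a dict: "time_s": time; "q": joint angles; "joint_velocities": joint speeds; "effort": joint torques, N m; "position": TCP position; "orientation": TCP orientation; "force": force on the tool from outside, world axes, zero at the start; "torque": the same for the moment, N m; "finger_gap": finger opening in m; "gripper_force": force on a finger pad.
Only numpy, scipy, OpenCV 4.12 (cv2) and the standard library are available. Lean on these libraries where they do the work, as an engineer would, in place of code of your own. Each camera call takes 0.05 s, during which the arm holds its last target. There are 200 camera calls.

TASK

The two wooden guide rails on the plywood board have just been glued down and must not be touched. With your fingertips, push the small open wooden box of jars along the board and down the lane between the rails until its leading end rests against the end stop, touching neither rail with the box or the hand. Slide it only, never lift or tip it, leave the bottle, jar and hammer where they are, and finish with the hand clear.

Things in the scene. Friction and masses are not known exactly. Their poses are not given: they have to be found in the camera images.
- rack: Fixed plywood board, 420 x 320 x 12 mm, flat on the bench. Origin: middle of the lane's mouth, at the board's underside (bench top). x points down the lane to the end stop, y left, z up. Board spans x -220 to 200, y -160 to 160 mm. The lane, 112 mm wide (y -56 to 56) between the rails, runs from the mouth x = 0 to the stop at x = 160 mm; at x < 0 the board is bare and the box starts there.
- rail_left: Left guide rail, dark wood batten 158 mm long, 18 mm wide, 18 mm high, fixed on the board; its inner face is 56 mm left of the lane's middle line. Origin on the board's top at the mouth end, middle of the batten's width; x along the lane. Must not be touched by anything.
- rail_right: Right guide rail, the same batten, its inner face 56 mm right of the lane's middle line. Same origin and axes. Must not be touched by anything.
- stop (a point): Middle of the end stop's face, at the board's top. The stop is a dark steel bar 148 mm wide and 18 mm high that closes the far end of the lane, screwed down: the box may touch it.
- crate: Open pale wooden box of four lidded jars (lids level with its rim), 0.35 to 0.7 kg, loose; slides at about 2 to 6 N. 100 long (x), 90 wide (y), 60 mm high, upright sides. Origin: centre of its underside. Starts up to 40 mm off the lane's middle and 0.3 rad askew, its x roughly down the lane. Home, its origin is 110 mm past the mouth. Sides rise 42 mm above the rails: push 25 to 40 mm above the board.
- glue: Bystander: glue bottle, 44 mm across, 110 mm high, standing on the board to the right of the right rail, its origin at the centre of its underside.
- jar: Bystander: low jar, 48 mm across, 60 mm high, standing on the board to the left of the left rail, its origin at the centre of its underside.
- hammer: Bystander: hammer lying on the bench beyond the board's right edge, its handle along its x axis, origin at the middle of its underside.
Not all that is in view belongs to the job. There is more than one size of the crate; the job needs the smallest.

How it is judged:
By the outcome, as a careful person would: the job done as asked, in the order asked, and still so for the second after the job is handed in, with the robot touching nothing.
It also fails if it takes over 67 s, if anything falls off the work surface, if the arm or the gripper's body presses on something with over 40 N, if the wrist force passes 120 N, or if a joint passes its speed limit or range.

## Working session

There is one attempt and no reset: what is moved stays moved. The work goes in short steps, Python scripts to look and compute and a shell command to move; the robot and the scene stay as the last step left them, time stands still between calls to the robot, and variables do not carry over. Pictures are saved under pics/ and viewed, at most 10 in all, crops included, and the job is handed in when it is done.

```bash
ls; mkdir -p pics
python3 - <<'E'
from cell import arm
import cv2,numpy as np
a=arm.capture("scene");b=arm.capture("side")
for n,c in(("scene",a),("side",b)):
    cv2.imwrite(f"pics/{n}0.png",c["image"]);print(n,c["fx"],c["fy"],c["cx"],c["cy"],np.round(c["T"],3).tolist(),[k for k in c])
s=arm.read_state();print(s,arm.pinch_z)
E
```

```text
pics
scene 401.7795030276107 401.7795030276107 280.60489437244115 211.03218695989312 [[-0.687, -0.552, 0.472, 0.962], [0.727, -0.519, 0.451, 0.364], [-0.004, 0.653, 0.758, 0.733], [0.0, 0.0, 0.0, 1.0]] ['image', 'fx', 'fy', 'cx', 'cy', 'T']
side 540.6463775291617 540.6463775291617 283.0044146701159 212.69326526501354 [[-0.907, 0.294, -0.303, 0.144], [-0.422, -0.598, 0.681, 0.87], [0.019, 0.745, 0.667, 0.947], [0.0, 0.0, 0.0, 1.0]] ['image', 'fx', 'fy', 'cx', 'cy', 'T']
{'time_s': 0.1, 'q': array([ 0.96851688,  0.42664175,  0.073871  ,  1.60651988, -0.03407778,
        1.11077801, -0.06709449]), 'joint_velocities': array([ 9.93128842e-05, -1.92696977e-03, -3.78920440e-04, -2.87020296e-03,
       -1.51906850e-03, -9.69861493e-04,  8.47628945e-04]), 'effort': array([ 8.88437469e-03, -9.51529956e+01,  3.77142817e+00, -4.64396095e+01,
        1.94725057e-02,  6.51096983e-03,  1.46332586e-04]), 'position': array([ 0.29510058, -0.60669048,  0.23070985]), 'orientation': array([ 9.74486549e-01,  2.24445250e-01, -1.70839339e-04, -5.16260188e-04]), 'force': array([-0.76140305,  0.79542612, -0.5553096 ]), 'torque': array([-0.02758322, -0.04573495,  0.00061062]), 'gripper_force': 0.0, 'finger_gap': 0.08540653284766492} 0.0187
```

View pics/scene0.png

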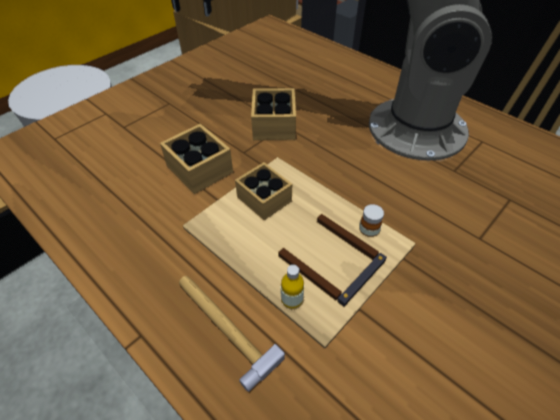

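View pics/side0.png

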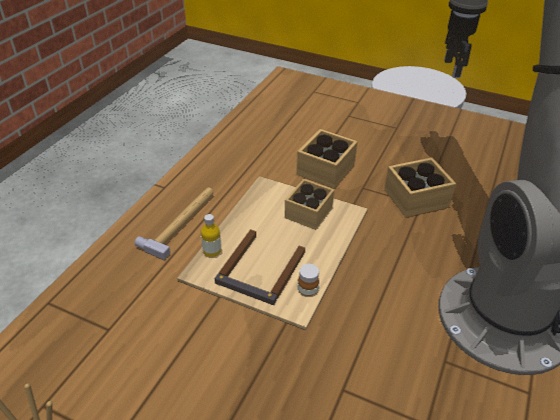

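Scene view: the smallest box is on the board at about (264,190), with the rails at (347,236) and (310,273), the stop at (362,279), and the board corners at (278,159), (413,244), (325,347) and (185,227). Side view: the box is at (309,203), the rails at (238,255) and (288,270), the stop at (246,289), and the board corners at (262,178), (367,211), (307,320) and (182,280). I'll enlarge both for precise corners.

```bash
cat > h.py <<'E'
import numpy as np,cv2
from cell import arm
def plane(c,uv,z):
    uv=np.atleast_2d(np.array(uv,float));T=np.array(c["T"])
    d=np.c_[(uv[:,0]-c["cx"])/c["fx"],-(uv[:,1]-c["cy"])/c["fy"],-np.ones(len(uv))]@T[:3,:3].T
    return (T[:3,3]+d*((z-T[2,3])/d[:,2])[:,None])[:,:2]
E
python3 - <<'E'
from h import *
out=[]
W={"scene":(278,159,413,244,325,347,185,227),"side":(262,178,367,211,307,320,182,280)}
for n in W:
    c=arm.capture(n);p=plane(c,np.reshape(W[n],(4,2)),.012)
    print(n,p.round(3).tolist(),np.linalg.norm(np.roll(p,-1,0)-p,axis=1).round(3))
    # order: A,B,C,D ; lane axis
    u0,v0,w=(225,150,100) if n=="scene" else (265,170,100)
    out.append(cv2.resize(c["image"][v0:v0+w,u0:u0+w],None,fx=4,fy=4,interpolation=cv2.INTER_CUBIC))
cv2.imwrite("pics/z1.png",np.hstack(out))
E
```

```text
scene [[0.385, -0.195], [0.383, 0.214], [0.696, 0.221], [0.698, -0.191]] [0.41  0.313 0.412 0.313]
side [[0.683, -0.192], [0.374, -0.189], [0.379, 0.202], [0.678, 0.223]] [0.308 0.391 0.3   0.415]
```

View pics/z1.png

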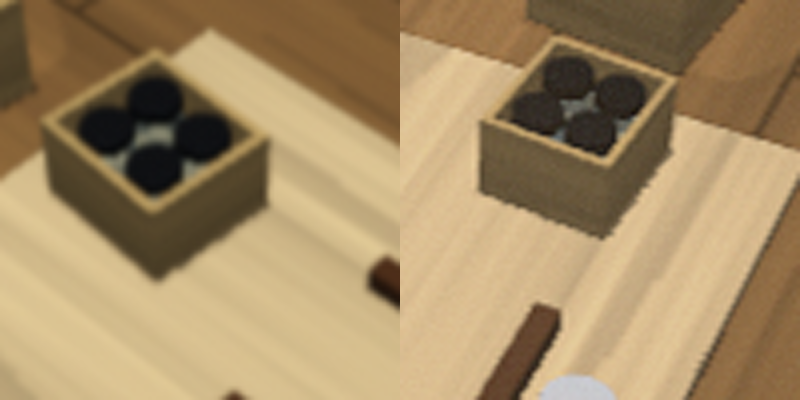

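The zoom shows the rim corners of the box. In the scene half they are (155,50), (268,138), (153,213) and (44,122). In the side half they are (155,38), (276,78), (212,165) and (80,122).

Run:
```python
from h import *
Z={"scene":([(155,50),(268,138),(153,213),(44,122)],(225,150)),"side":([(155,38),(276,78),(212,165),(80,122)],(265,170))}
B={"scene":(278,159,413,244,325,347,185,227),"side":(262,178,367,211,307,320,182,280)}
for n in Z:
    c=arm.capture(n);z,o=Z[n]
    p=plane(c,np.array(z)/4+o,.072)
    r=cv2.minAreaRect(p.astype(np.float32)*1000);print(n,p.round(3).tolist(),p.mean(0).round(4),r)
    b=plane(c,np.reshape(B[n],(4,2)),.012);print(" board",b.mean(0).round(4),cv2.minAreaRect(b.astype(np.float32)*1000))
    hsv=cv2.cvtColor(c["image"],cv2.COLOR_BGR2HSV)
    u,v=np.meshgrid(range(560),range(420));w=plane(c,np.c_[u.ravel(),v.ravel()],.03).reshape(420,560,2)
    inb=(abs(w[...,0]-.54)<.12)&(w[...,1]>-.02)&(w[...,1]<.17)
    m=((hsv[...,2]<110)&inb).astype(np.uint8)
    k,l,s,_=cv2.connectedComponentsWithStats(m)
    for i in range(1,k):
        if s[i,4]>60:
            q=w[l==i];print("  dark",s[i,4],cv2.minAreaRect(q.astype(np.float32)*1000),hsv[l==i].mean(0).round())
```

```text
scene [[0.465, -0.165], [0.474, -0.065], [0.56, -0.072], [0.553, -0.169]] [ 0.5131 -0.1179] ((513.3312377929688, -118.83297729492188), (100.4958724975586, 87.6981430053711), 85.25292205810547)
 board [0.5403 0.0121] ((540.378662109375, 12.620803833007812), (313.4581604003906, 414.39739990234375), 0.2899635136127472)
  dark 623 ((478.6667785644531, 94.68870544433594), (25.486867904663086, 149.1704559326172), 0.4116392731666565) [ 13. 159.  65.]
  dark 158 ((433.6174621582031, 121.61143493652344), (45.95890426635742, 26.744443893432617), 89.08038330078125) [35. 81. 92.]
  dark 648 ((606.4263916015625, 95.91973876953125), (22.40867805480957, 148.15628051757812), 0.4331742525100708) [ 12. 158.  70.]
side [[0.548, -0.166], [0.462, -0.163], [0.467, -0.067], [0.556, -0.068]] [ 0.5083 -0.1159] ((509.14056396484375, -115.2992172241211), (99.70298767089844, 89.1259765625), 86.92346954345703)
 board [0.5284 0.0112] ((530.4449462890625, 17.042938232421875), (414.4538879394531, 308.4140930175781), 89.4692153930664)
  dark 430 ((594.832275390625, 97.51788330078125), (23.09356117248535, 145.0018768310547), 0.3718586564064026) [ 13. 133.  87.]
  dark 431 ((465.9902038574219, 96.7773208618164), (21.514490127563477, 146.11196899414062), 0.2637450695037842) [ 13. 132.  89.]
  dark 63 ((428.21441650390625, 122.58942413330078), (16.616731643676758, 32.04907989501953), 2.7234909534454346) [ 25. 101. 100.]
```

Both views give a consistent layout. The lane runs along world +y with its middle at x≈0.536 and its mouth at y≈0.022. The box is at about (0.511,-0.117), roughly 0.07 rad clockwise off the lane. Next I move above the board for one close look.

```bash
python3 -m crank '[[0.1,-0.1,-0.1,0.15,0],[0.477,-0.443,-0.17,0.447,0.5],[0.477,-0.443,-0.17,0.447,0.5],[0.477,-0.443,-0.17,0.447,0.5],[0.477,-0.443,-0.17,0.447,0.5],[0.477,-0.443,-0.17,0.447,0.5],[0.477,-0.443,-0.17,0.447,0.5],[0.477,-0.443,-0.17,0.447,0.5],[0.477,-0.443,-0.17,0.447,0.5],[0.477,-0.443,-0.17,0.447,0.5],[0.477,-0.443,-0.17,0.447,0.5],[0.477,-0.443,-0.17,0.447,0.5],[0.477,-0.443,-0.17,0.447,0.5],[0.477,-0.443,-0.17,0.447,0.5],[0.477,-0.443,-0.17,0.447,0.5],[0.477,-0.443,-0.17,0.447,0.5],[0.477,-0.443,-0.17,0.447,0.5],[0.477,-0.443,-0.17,0.447,0.5],[0.477,-0.443,-0.17,0.447,0.5],[0.477,-0.443,-0.17,0.447,0.5]]' 40
python3 - <<'E'
from h import *
c=arm.capture("wrist");cv2.imwrite("pics/w1.png",c["image"]);print(c["fx"],c["cx"],c["cy"],np.round(c["T"],3).tolist());print(arm.read_state()["q"].round(2))
E
```

```text
time_s: 2.3
position: [0.5303, -0.0005, 0.4013]
orientation: [1.0, 0.002, 0.0, 0.0]
force: [-0.5, -0.4, -0.4]
finger_gap: 0.0425
gripper_force: 0.0
293.0656866081577 278.79034966173043 206.71287950344794 [[0.005, 0.958, 0.285, 0.604], [-1.0, 0.004, 0.001, 0.002], [-0.0, -0.285, 0.958, 0.544], [0.0, 0.0, 0.0, 1.0]]
[ 0.16  0.09 -0.31  1.67  0.03  1.38 -1.71]
```

View pics/w1.png

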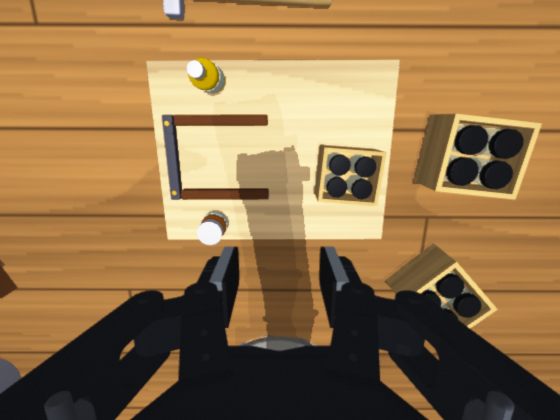

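The wrist view looks down on everything: rails at rows ~120 and ~194 (columns 170–268), stop at column ~172, box rim corners about (321,147), (385,150), (383,205), (319,202). The lane and the area beside the box are free. I'll measure the rails, the stop and the rim.

```bash
cat >> h.py <<'E'
def world(c,z):
    u,v=np.meshgrid(range(560),range(420));return plane(c,np.c_[u.ravel(),v.ravel()],z).reshape(420,560,2)
E
python3 - <<'E'
from h import *
c=arm.capture("wrist");im=c["image"];hsv=cv2.cvtColor(im,cv2.COLOR_BGR2HSV)
b=plane(c,[(148,61),(399,60),(382,239),(168,239)],.012);print("board",b.round(4).tolist(),b.mean(0))
w=world(c,.03)
for x0 in(.471,.601):
    m=(hsv[...,2]<110)&(hsv[...,1]>120)&(abs(w[...,0]-x0)<.03)&(w[...,1]>-.02)&(w[...,1]<.165)
    k,l,s,_=cv2.connectedComponentsWithStats(m.astype(np.uint8));i=1+np.argmax(s[1:,4]);q=w[l==i]
    print("rail",cv2.minAreaRect(q.astype(np.float32)*1000), q[:,1].min(),q[:,1].max())
    for y in(.04,.08,.12,.15):
        e=q[abs(q[:,1]-y)<.006][:,0];print(y,e.min().round(4),e.max().round(4))
p=plane(c,[(321,147),(385,150),(383,205),(319,202)],.072);print("crate",p.round(4).tolist(),p.mean(0),cv2.minAreaRect(p.astype(np.float32)*1000))
z1=cv2.resize(im[130:220,300:400],None,fx=4,fy=4,interpolation=cv2.INTER_CUBIC)
z2=cv2.resize(im[100:190+20,160:260+20],None,fx=3.27,fy=3.27,interpolation=cv2.INTER_CUBIC)[:360]
cv2.imwrite("pics/w1z.png",np.hstack([z1,z2]));print(z2.shape)
E
```

```text
board [[0.695, 0.2184], [0.6985, -0.1959], [0.38, -0.2014], [0.3779, 0.218]] [0.53786258 0.00977743]
rail ((473.8804016113281, 92.787109375), (18.62513542175293, 144.07408142089844), 0.2809051275253296) 0.020787542752393102 0.16485990125474448
0.04 0.4648 0.4835
0.08 0.4684 0.4833
0.12 0.4793 0.4831
0.15 0.4792 0.4829
rail ((599.0943603515625, 70.83897399902344), (6.480155944824219, 87.85272216796875), 0.27781909704208374) 0.026897416633161413 0.11474911156814278
0.04 0.596 0.596
0.08 0.5958 0.6023
0.12 0.5956 0.5956Traceback (most recent call last):
  File "<stdin>", line 10, in <module>
    return umr_minimum(a, axis, None, out, keepdims, initial, where)
ValueError: zero-size array to reduction operation minimum which has no identity
```

Run:
```python
from h import *
c=arm.capture("wrist");im=c["image"]
p=plane(c,[(321,147),(385,150),(383,205),(319,202)],.072);print("crate",p.round(4).tolist(),p.mean(0),cv2.minAreaRect(p.astype(np.float32)*1000))
z1=cv2.resize(im[130:220,300:400],None,fx=4,fy=4,interpolation=cv2.INTER_CUBIC)
z2=cv2.resize(im[100:220,160:290],None,fx=3,fy=3,interpolation=cv2.INTER_CUBIC)
cv2.imwrite("pics/w1z.png",np.hstack([z1,z2]))
```

```text
crate [[0.5621, -0.0651], [0.5579, -0.167], [0.4668, -0.1736], [0.4715, -0.0659]] [ 0.51456654 -0.11788512] ((514.4407348632812, -119.30792999267578), (112.30241394042969, 90.71353912353516), 87.6551742553711)
```

View pics/w1z.png

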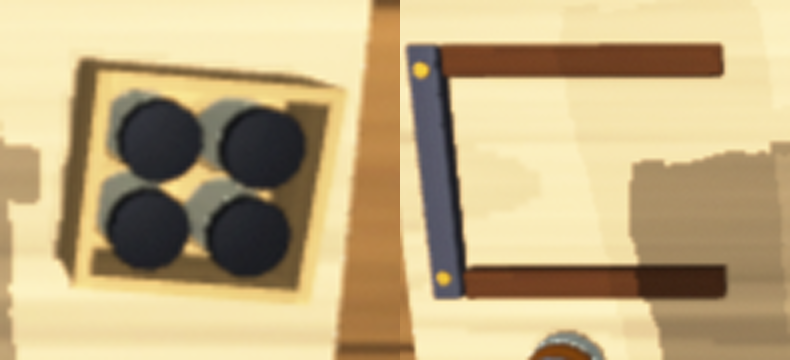

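The zoom shows the box rim corners at zoom (97,70), (345,90), (305,300) and (72,285). The right rail's mouth end is at (722,44–76), the left rail's at (726,266–297), and the stop face is at about (452,76)–(465,268).

Run:
```python
from h import *
c=arm.capture("wrist")
p=plane(c,np.array([(97,70),(345,90),(305,300),(72,285)])/4+(300,130),.072);print("crate",p.round(4).tolist(),p.mean(0),cv2.minAreaRect(p.astype(np.float32)*1000))
for n,l in dict(right=[(722,44),(722,76),(443,44),(443,76)],left=[(726,266),(726,297),(466,268),(466,298)],stop=[(444,76),(464,268)]).items():
    z=np.array(l)-(400,0)
    print(n,plane(c,z/3+(160,100),.03).round(4).tolist())
```

```text
crate [[0.5613, -0.0701], [0.554, -0.1693], [0.4668, -0.1621], [0.4728, -0.0641]] [ 0.51374556 -0.11642481] ((513.6744384765625, -116.72649383544922), (99.46951293945312, 88.71448516845703), 86.07329559326172)
right [[0.6112, 0.0214], [0.594, 0.0215], [0.6104, 0.1772], [0.5931, 0.1789]]
left [[0.4842, 0.0198], [0.465, 0.0199], [0.4822, 0.1758], [0.4635, 0.1774]]
stop [[0.5931, 0.1783], [0.4821, 0.177]]
```

Measured: lane middle x≈0.538, mouth y≈0.020, stop y≈0.178. The box is at (0.514,-0.117), size 99×89 mm as it should be, 25 mm left of the middle and 0.07 rad askew. The plan is to push its left side square with two fingers until it is on the middle line, then push from the rear.

```bash
python3 -m crank '[[-0.098,0.115,0.15,0,0.35],[-0.098,0.115,0.25,0,0.35],[-0.098,0.115,0.25,0,0.35],[-0.098,0.115,0.25,0,0.35],[-0.098,0.115,0.25,0,0.35],[-0.098,0.115,0.25,0,0.35],[-0.098,0.115,0.25,0,0.35],[-0.098,0.115,0.25,0,0.35],[-0.098,0.115,0.3,0,0.35],[-0.098,0.115,0.33,0,0.35],[-0.098,0.115,0.35,0,0.35],[-0.098,0.115,0.363,0,0.35],[-0.098,0.115,0.363,0,0.35],[-0.098,0.115,0.363,0,0.35]]'
python3 - <<'E'
from h import *
c=[arm.capture(n)["image"] for n in("wrist","side")]
cv2.imwrite("pics/d1.png",np.hstack([cv2.resize(c[0],(400,300)),cv2.resize(c[1][140:290,220:420],(400,300))]))
E
```

```text
time_s: 3.9
position: [0.4345, -0.1152, 0.0395]
orientation: [1.0, 0.003, 0.001, 0.0]
force: [-0.4, 0.2, -0.3]
finger_gap: 0.0555
gripper_force: 0.0
```

View pics/d1.png

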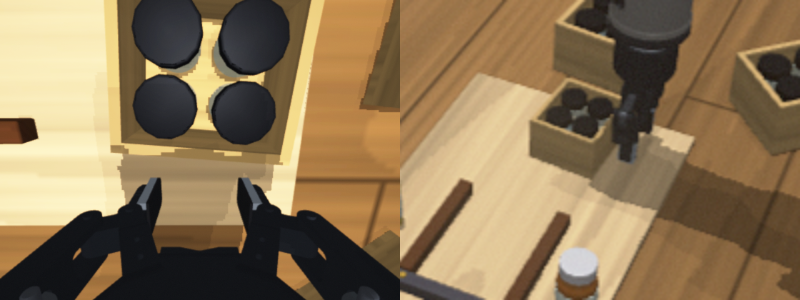

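The fingers stand 20 mm clear beside the box, at the right height. Now a slow advance.

```bash
python3 -m crank '[[0.006,0,0,0,0.35],[0.012,0,0,0,0.35],[0.015,0,0,0,0.35],[0.018,0,0,0,0.35],[0.02,0,0,0,0.35],[0.022,0,0,0,0.35],[0.024,0,0,0,0.35],[0.026,0,0,0,0.35],[0.028,0,0,0,0.35],[0.03,0,0,0,0.35],[0.032,0,0,0,0.35],[0.034,0,0,0,0.35],[0.036,0,0,0,0.35],[0.038,0,0,0,0.35],[0.04,0,0,0,0.35],[0.042,0,0,0,0.35],[0.044,0,0,0,0.35],[0.044,0,0,0,0.35],[0.044,0,0,0,0.35]]'
python3 - <<'E'
from h import *
for n in("wrist","scene"):
    c=arm.capture(n);cv2.imwrite(f"pics/p1{n}.png",c["image"])
im=cv2.imread("pics/p1scene.png");w=cv2.imread("pics/p1wrist.png")
cv2.imwrite("pics/p1.png",np.hstack([cv2.resize(w,(400,300)),cv2.resize(im[150:225,215:315],(400,300),interpolation=cv2.INTER_CUBIC)]))
E
```

```text
time_s: 5.9
position: [0.4761, -0.1154, 0.038]
orientation: [1.0, 0.003, -0.001, -0.0]
force: [-4.8, -1.1, 1.6]
finger_gap: 0.0556
gripper_force: 2.5
```

View pics/p1.png

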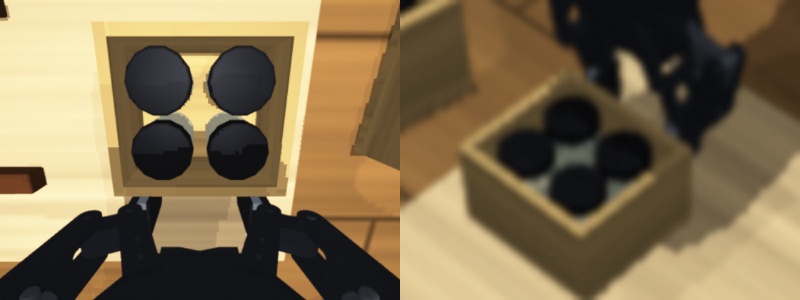

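The box is now square to the fingers. In the wrist picture the rim corners are at (93,22), (309,22), (285,193) and (115,193) in the 400-wide scale.

Run:
```python
from h import *
c=arm.capture("wrist")
p=plane(c,np.array([(93,22),(309,22),(285,194),(115,194)])*1.4,.072);print("crate",p.round(4).tolist(),p.mean(0),cv2.minAreaRect(p.astype(np.float32)*1000))
c=arm.capture("scene")
p=plane(c,np.array([(570,75),(692,152),(583,237),(462,152)]-np.array([400,0]))/4+(215,150),.072);print("scene",p.round(4).tolist(),p.mean(0),cv2.minAreaRect(p.astype(np.float32)*1000))
```

```text
crate [[0.5771, -0.0641], [0.5776, -0.1635], [0.4891, -0.1634], [0.4885, -0.0645]] [ 0.53307275 -0.11387119] ((533.0673217773438, -114.00254821777344), (88.57341766357422, 99.54448699951172), 0.2961971163749695)
scene [[0.4912, -0.1606], [0.4883, -0.0643], [0.5762, -0.0639], [0.5782, -0.16]] [ 0.53346345 -0.11221462] ((533.2319946289062, -112.14508056640625), (87.84182739257812, 97.63789367675781), 1.1978518962860107)
```

The box is square to the lane and 6 mm short of the middle, and both views agree. I'll finish that push, back off and rise.

```bash
python3 -m crank '[[0.002,0,0,0,0.35],[0.004,0,0,0,0.35],[0.006,0,0,0,0.35],[0.006,0,0,0,0.35],[0.006,0,0,0,0.35],[-0.005,0,0,0,0.35],[-0.025,0,0,0,0.35],[-0.025,0,-0.05,0,0.35],[-0.025,0,-0.1,0,0.35],[-0.025,0,-0.14,0,0.35],[-0.025,0,-0.14,0,0.35]]'
python3 -m crank '[[0.02,0.06,-0.03,-0.15,0.35],[0.086,0.08,-0.03,-1.571,0.35],[0.086,0.08,-0.03,-1.571,0.35],[0.086,0.08,-0.03,-1.571,0.35],[0.086,0.08,-0.03,-1.571,0.35],[0.086,0.08,-0.03,-1.571,0.35],[0.086,0.08,-0.03,-1.571,0.35],[0.086,0.08,-0.03,-1.571,0.35],[0.086,0.08,-0.03,-1.571,0.35],[0.086,0.08,-0.03,-1.571,0.35],[0.086,0.08,-0.03,-1.571,0.35],[0.086,0.08,-0.03,-1.571,0.35],[0.086,0.08,-0.03,-1.571,0.35],[0.086,0.08,-0.03,-1.571,0.35],[0.086,0.08,-0.03,-1.571,0.35]]'
python3 - <<'E'
from h import *
c=arm.capture("wrist");cv2.imwrite("pics/r1.png",c["image"])
print(arm.read_state()["orientation"])
E
```

```text
time_s: 7.2
position: [0.4543, -0.1159, 0.1835]
orientation: [1.0, 0.003, 0.004, 0.001]
force: [0.1, -0.1, -1.0]
finger_gap: 0.0557
gripper_force: 0.0
time_s: 8.7
position: [0.5385, -0.1948, 0.2083]
orientation: [0.705, 0.709, -0.0, -0.0]
force: [0.1, -0.6, -0.7]
finger_gap: 0.0551
gripper_force: 0.0
[ 7.05334931e-01  7.08874202e-01  7.23327930e-06 -2.48264853e-07]
```

View pics/r1.png

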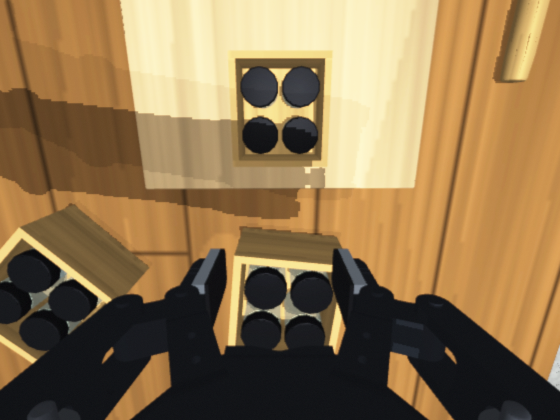

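The box sits squarely ahead with rim corners at about (230,53), (332,52), (326,164) and (232,165). The larger box's front rim is at row ~260, and its foot at row ~230.

Run:
```python
from h import *
c=arm.capture("wrist")
p=plane(c,[(230,53),(332,52),(326,164),(232,165)],.072);print("crate",p.round(4).tolist(),p.mean(0),cv2.minAreaRect(p.astype(np.float32)*1000))
print("B foot",plane(c,[(243,228),(335,236)],0),"top",plane(c,[(238,258),(345,264)],.085))
```

```text
crate [[0.4966, -0.0658], [0.5842, -0.0646], [0.584, -0.1608], [0.4943, -0.1622]] [ 0.53978535 -0.11332571] ((539.2962036132812, -113.36712646484375), (97.87733459472656, 89.63140106201172), 89.84461975097656)
B foot [[ 0.49371629 -0.25359931]
 [ 0.61201872 -0.26406969]] top [[ 0.49860442 -0.25335887]
 [ 0.60613308 -0.25953661]]
```

The box is within 1 mm of the middle line and square to it. I'll descend behind it and start pushing.

```bash
python3 -m crank '[[0,0,0.05,0,0.35],[0,0,0.1,0,0.35],[0,0,0.13,0,0.35],[0,0,0.15,0,0.35],[0,0,0.167,0,0.35],[0,0,0.169,0,0.35],[0,0,0.169,0,0.35],[0.006,0,0.169,0,0.35],[0.012,0,0.169,0,0.35],[0.015,0,0.169,0,0.35],[0.017,0,0.169,0,0.35],[0.019,0,0.169,0,0.35],[0.021,0,0.169,0,0.35],[0.024,0,0.169,0,0.35],[0.027,0,0.169,0,0.35],[0.03,0,0.169,0,0.35]]'
python3 -m crank '[[0.003,0,0,0,0.35],[0.006,0,0,0,0.35],[0.009,0,0,0,0.35],[0.012,0,0,0,0.35],[0.015,0,0,0,0.35],[0.018,0,0,0,0.35],[0.021,0,0,0,0.35],[0.024,0,0,0,0.35],[0.027,0,0,0,0.35],[0.03,0,0,0,0.35],[0.033,0,0,0,0.35],[0.036,0,0,0,0.35],[0.039,0,0,0,0.35],[0.042,0,0,0,0.35],[0.045,0,0,0,0.35],[0.048,0,0,0,0.35],[0.051,0,0,0,0.35],[0.051,0,0,0,0.35]]'
python3 - <<'E'
from h import *
c=arm.capture("wrist");cv2.imwrite("pics/s1.png",c["image"])
E
```

```text
time_s: 10.4
position: [0.5386, -0.166, 0.0397]
orientation: [0.705, 0.709, -0.0, 0.001]
force: [0.1, -5.6, 4.1]
finger_gap: 0.0553
gripper_force: 3.0
time_s: 12.2
position: [0.5383, -0.1144, 0.0396]
orientation: [0.705, 0.709, -0.0, 0.0]
force: [0.4, -4.1, 2.5]
finger_gap: 0.0553
gripper_force: 1.7
```

View pics/s1.png

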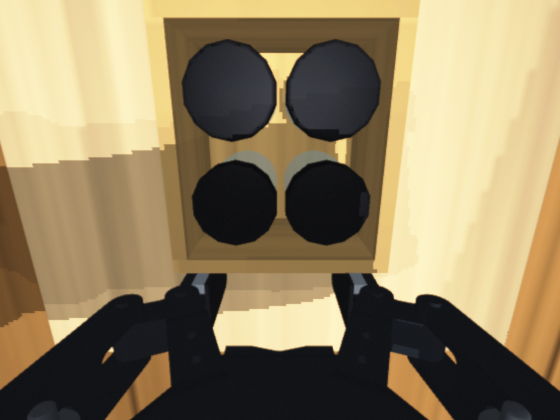

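The box is square against both fingertips. Its rear rim corners are at (173,272) and (389,272), and its side edges leave the top of the image at about (145,0) and (419,0).

Run:
```python
from h import *
c=arm.capture("wrist")
print(plane(c,[(145,0),(419,0),(389,272),(173,272)],.072).round(4).tolist())
for n in("scene","side"):
    c=arm.capture(n);g=cv2.cvtColor(c["image"],cv2.COLOR_BGR2HSV)
    w=world(c,.072)  # dark lids: blob centres on the rim plane
    m=((g[...,2]<75)&(g[...,1]<110)&(abs(w[...,0]-.54)<.045)&(abs(w[...,1]+.05)<.046)).astype(np.uint8)
    k,l,s,_=cv2.connectedComponentsWithStats(m)
    for i in range(1,k):
        if s[i,4]>30: print(n,s[i,4],w[l==i].mean(0).round(4))
```

```text
[[0.4947, -0.0028], [0.5838, -0.0023], [0.5852, -0.1013], [0.4941, -0.1017]]
scene 668 [ 0.5416 -0.0507]
side 501 [ 0.5343 -0.047 ]
```

The box is about 1 mm off the middle line with 11 mm to spare each side, so I continue down the lane.

```bash
python3 -m crank '[[0.004,0,0,0,0.35],[0.008,0,0,0,0.35],[0.012,0,0,0,0.35],[0.016,0,0,0,0.35],[0.02,0,0,0,0.35],[0.024,0,0,0,0.35],[0.028,0,0,0,0.35],[0.032,0,0,0,0.35],[0.036,0,0,0,0.35],[0.04,0,0,0,0.35],[0.044,0,0,0,0.35],[0.048,0,0,0,0.35],[0.052,0,0,0,0.35],[0.056,0,0,0,0.35],[0.06,0,0,0,0.35],[0.064,0,0,0,0.35],[0.068,0,0,0,0.35],[0.072,0,0,0,0.35],[0.076,0,0,0,0.35],[0.08,0,0,0,0.35]]'
python3 - <<'E'
from h import *
c=arm.capture("wrist");im=c["image"];g=cv2.cvtColor(im,cv2.COLOR_BGR2HSV)
m=((g[...,2]<75)&(g[...,1]<110)).astype(np.uint8);m[265:]=0
k,l,s,ce=cv2.connectedComponentsWithStats(m)
for i in range(1,k):
    if s[i,4]>1500: print(s[i].tolist(),plane(c,ce[i],.072).round(4))
# rail pixels at each image side, rows
w=world(c,.03);r=(g[...,2]<110)&(g[...,1]>150)
for a,b in((.44,.485),(.592,.64)):
    q=w[r&(w[...,0]>a)&(w[...,0]<b)&(w[...,1]>.0)];print(len(q), q.min(0).round(4) if len(q) else 0,q.max(0).round(4) if len(q) else 0)
E
```

```text
time_s: 14.4
position: [0.5376, -0.0347, 0.0395]
orientation: [0.705, 0.709, -0.0, 0.0]
force: [1.1, -7.4, 5.8]
finger_gap: 0.0557
gripper_force: 4.0
[182, 39, 94, 103, 7470] [[0.5201 0.0497]]
[286, 39, 95, 102, 7503] [[0.5567 0.0499]]
[192, 160, 85, 86, 5588] [[0.5206 0.0086]]
[286, 160, 84, 85, 5617] [[0.5567 0.0088]]
189 [0.4648 0.0214] [0.4762 0.0908]
484 [0.6019 0.0226] [0.6103 0.0915]
```

The lid centres put the box at (0.5385, 0.029), on the middle line between the rails and still square.

```bash
python3 -m crank '[[0.004,0,0,0,0.35],[0.008,0,0,0,0.35],[0.012,0,0,0,0.35],[0.016,0,0,0,0.35],[0.02,0,0,0,0.35],[0.024,0,0,0,0.35],[0.028,0,0,0,0.35],[0.032,0,0,0,0.35],[0.036,0,0,0,0.35],[0.04,0,0,0,0.35],[0.044,0,0,0,0.35],[0.048,0,0,0,0.35],[0.052,0,0,0,0.35],[0.056,0,0,0,0.35],[0.06,0,0,0,0.35],[0.064,0,0,0,0.35],[0.068,0,0,0,0.35],[0.072,0,0,0,0.35],[0.076,0,0,0,0.35],[0.08,0,0,0,0.35]]'
python3 - <<'E'
from h import *
c=arm.capture("wrist");im=c["image"];g=cv2.cvtColor(im,cv2.COLOR_BGR2HSV)
m=((g[...,2]<75)&(g[...,1]<110)).astype(np.uint8);m[265:]=0
k,l,s,ce=cv2.connectedComponentsWithStats(m)
for i in range(1,k):
    if s[i,4]>1500: print(s[i].tolist(),plane(c,ce[i],.072).round(4))
E
python3 -m crank '[[0.002,0,0,0,0.35],[0.004,0,0,0,0.35],[0.006,0,0,0,0.35],[0.008,0,0,0,0.35],[0.01,0,0,0,0.35],[0.012,0,0,0,0.35],[0.013,0,0,0,0.35],[0.014,0,0,0,0.35]]'
```

```text
time_s: 16.45
position: [0.5371, 0.0451, 0.0395]
orientation: [0.705, 0.709, -0.0, 0.0]
force: [0.9, -8.0, 7.0]
finger_gap: 0.0555
gripper_force: 4.4
[182, 39, 94, 103, 7475] [[0.5196 0.1295]]
[286, 39, 95, 102, 7497] [[0.5562 0.1297]]
[192, 160, 85, 86, 5594] [[0.5201 0.0884]]
[286, 160, 84, 86, 5619] [[0.5562 0.0886]]
time_s: 17.3
position: [0.5369, 0.059, 0.0394]
orientation: [0.705, 0.709, -0.001, 0.0]
force: [0.2, -8.5, 7.7]
finger_gap: 0.0554
gripper_force: 4.5
```

```bash
python3 -m crank '[[0.001,0,0,0,0.35],[0.002,0,0,0,0.35],[0.003,0,0,0,0.35],[0.004,0,0,0,0.35]]'
python3 -m crank '[[0.001,0,0,0,0.35],[0.002,0,0,0,0.35]]'
python3 -m crank '[[0.001,0,0,0,0.35],[0.002,0,0,0,0.35]]'
```

```text
time_s: 17.7
position: [0.537, 0.063, 0.0394]
orientation: [0.705, 0.709, -0.001, 0.0]
force: [-0.2, -8.2, 7.0]
finger_gap: 0.0553
gripper_force: 4.4
time_s: 17.9
position: [0.537, 0.065, 0.0394]
orientation: [0.705, 0.709, -0.001, 0.0]
force: [0.9, -9.2, 7.3]
finger_gap: 0.0554
gripper_force: 4.5
time_s: 18.1
position: [0.537, 0.067, 0.0395]
orientation: [0.705, 0.709, -0.001, 0.0]
force: [0.2, -8.3, 6.7]
finger_gap: 0.0553
gripper_force: 4.5
```

```bash
python3 -m crank '[[0.001,0,0,0,0.35],[0.002,0,0,0,0.35]]'
python3 -m crank '[[0.001,0,0,0,0.35],[0.001,0,0,0,0.35]]'
```

```text
time_s: 18.3
position: [0.5369, 0.0683, 0.0394]
orientation: [0.705, 0.709, -0.001, 0.001]
force: [0.5, -17.2, 10.3]
finger_gap: 0.0557
gripper_force: 8.3
time_s: 18.5
position: [0.5369, 0.0683, 0.0394]
orientation: [0.706, 0.709, -0.001, 0.001]
force: [1.2, -17.3, 9.3]
finger_gap: 0.0558
gripper_force: 8.7
```

The force doubled and the hand stalled at y=0.0683, so the box is against the stop, where expected. Now I back straight off and rise.

```bash
python3 -m crank '[[-0.002,0,0,0,0.35],[-0.006,0,0,0,0.35],[-0.015,0,0,0,0.35],[-0.03,0,0,0,0.35],[-0.06,0,0,0,0.35],[-0.08,0,0,0,0.35],[-0.1,0,-0.05,0,0.35],[-0.1,0,-0.1,0,0.35],[-0.1,0,-0.15,0,0.35],[-0.1,0,-0.2,0,0.35],[-0.1,0,-0.25,0,0.35],[-0.1,0,-0.25,0,0.35],[-0.1,0,-0.25,0,0.35]]'
python3 - <<'E'
from h import *
c=arm.capture("wrist")["image"];s=arm.capture("scene")["image"]
cv2.imwrite("pics/f.png",np.hstack([c[0:420,80:480],cv2.resize(s[180:320,260:393],(400,420),interpolation=cv2.INTER_CUBIC)]))
E
```

```text
time_s: 19.8
position: [0.5379, -0.03, 0.2907]
orientation: [0.705, 0.709, 0.001, 0.001]
force: [-1.1, -0.5, -0.7]
finger_gap: 0.0553
gripper_force: 0.0
```

View pics/f.png

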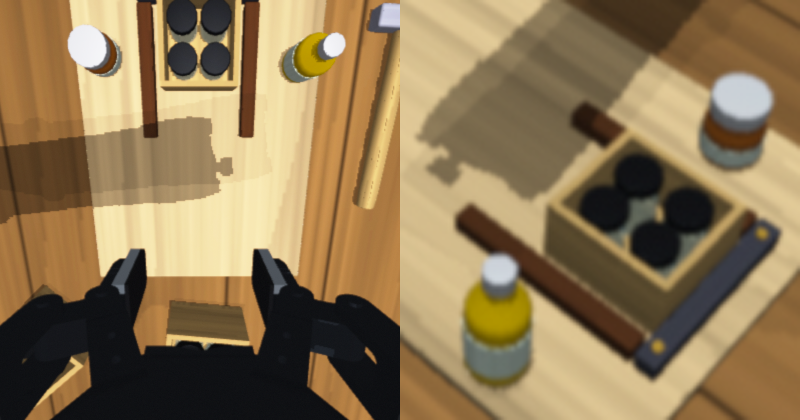

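The box is square between the rails with clear gaps on both sides, for example at wrist columns 155–163 and 237–243. In the scene view its leading end is at the stop, at about (700,270). The bottle and jar stand as before, the visible part of the hammer looks undisturbed, and the hand is clear.

```bash
python3 -c "
from cell import arm
print(arm.close_job())"
```

```text
the job is handed in; nothing more can be done
None
```

The small box of jars is in the lane with its leading end against the stop. By my camera and force readings neither rail was touched, the bottle, jar and hammer were left alone, and the job was handed in at about 20 s with the hand clear.

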